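Hold a crystal block in the inspection light by its frosted sides

ROBOT

A 7-joint arm with a two-finger parallel gripper is mounted at the origin on a cart in front of the work surface, level with it; the furniture and walls round the work are solid. World frame = base frame: x ahead of the robot, y to its left, z up, the work surface at z = 0. Lengths are in m, angles in rad, forces in N, time in s.
With the tool pointing down it reaches from about 0.375 to 0.925 m from the base axis. Payload 3.1 kg.
Tool frame: the origin (TCP) lies at the very end of the fingers, on their centre line; the grasp point (between the pads) lies ctrl.grip_point_offset behind it (ctrl.grip_point_offset is the distance from the TCP to the grasp point, in m); z points along the fingers, y is the line along which they close (so a half turn about z gives the same grasp; the last joint's range is limited). The gripper opens to 85 mm and grips with 20 to 120 N. Pads are 22 mm wide; open, the fingers measure 114 mm over their backs; the gripper's body (76 mm by 85 mm) begins 54 mm behind the grasp point. The pads swing forward as they close: fully open they stand 13 mm farther back than shut.
Start: joints at [-1.354, 0.383, 0.044, 1.598, -0.018, 1.161, -0.05], TCP at [0.201, 0.618, 0.231] pointing down, gripper open.
Joint ranges: [-2.61, 2.61], [-0.41, 2.15], [-1.48, 1.57], [0, 2.5], [-1.57, 4.71], [0.05, 1.97], [-2.85, 2.85]. Speed limits (rad/s): [2.79, 2.79, 3.14, 3.14, 3.14, 3.14, 3.14].

INTERFACE

Orientations are given as a 3x3 rotation matrix whose columns are the frame's x, y, z axes.
In Python, from station import telemetry, cams, finish_job, ctrl gives the robot as it stands.
- The arm moves only by the tool send_rows, never from a script. Its argument "series" is a list of rows, each an object with "dp": the shift along the world's x, y, z in m, a list of three; "delta_rot": the turn, a rotation vector about the world's x, y, z in rad, a list of three. In form: [{"dp": [dx, dy, dz], "delta_rot": [wx, wy, wz]}, ...]. A call has 1 to 20 rows; each row is the pose to reach, as a shift and turn from the pose commanded when the call began; what a row does not reach only later rows make up. A row lasts 1/12 s, in which the tool goes at most 41.7 mm and 7.16 degrees, less where a joint would pass 70% of its speed; a pose out of reach is approached as far as the arm can. A call with a gripper value outside its range is refused whole. "grip" is the gripper command: -1 is shut, 1 is fully open, values between are in proportion, set as the call begins (left out, the last holds). The fingers move at their own pace and stop on an object; the grip force is fixed at half the most. Time passes only in rows, so rows that repeat a pose let the fingers close. It gives the time, the measured TCP pose, the force, the opening and the grip force at its end, in the units of the state.
- telemetry.get_obs(): the state, without advancing time (a new reading comes with each control period).
- cams.camera(name): name is "scene" or "top" or "wrist"; returns a dict with "color" (400x640x3 uint8, red, green, blue), "camera_matrix" (3x3 intrinsics, pixels), "R" (3x3) and "t" (3): a world point X has camera coordinates R X + t; the wrist camera has in their place "T_tool_cam" (4x4, takes a point from camera to tool coordinates, whose origin is the TCP and whose axes are the flange's). Camera axes: x right, y down, z forward; pixel columns grow to the right and rows downward; lengths in m; the calibration is good to about 2 mm. A picture is of the moment at which its call begins: read the wrist's pose just before it. There is no depth.
- finish_job(): hands the job in; it is judged then, once.
The state is a dict: "time_s": time; "joint_positions": joint angles; "joint_velocities": joint speeds; "effort": joint torques, N m; "eef_pos": TCP position; "orientation": TCP orientation; "ft_force": force on the tool from outside, world axes, zero at the start; "ft_torque": the same for the moment, N m; "opening": finger opening in m; "grasp_force": force on a finger pad.
Only numpy, scipy, OpenCV 4.12 (cv2) and the standard library are available. Lean on these libraries where they do the work, as an engineer would, in place of code of your own. Each camera call takes 0.05 s, during which the arm holds its last target. There are 200 camera calls.

TASK

Lift the green cover off its stand, stand it upright in the middle of the round cork mat and let go. Then take the crystal block by its two frosted sides only, never touching the clear faces, and hold it upright and still in the middle of the inspection lamp's beam, the beam going squarely through the clear faces, touching no part of the lamp. Finish while still holding it there, and leave the other things on the table where they are.

Things in the scene. Friction and masses are not known exactly. Their poses are not given: they have to be found in the camera images.
- stand: dark wood display stand, fixed: foot plate 84 x 84 x 8 mm, on it a plinth 51 x 51 mm, its top 16 mm above the table, with a pocket (36.4 mm along x, 42.4 mm along y, floor 8 mm above the table) that holds the block. Origin: centre of the underside; x, y along its sides, z up. At the start block and cover stand centred on it, axes parallel to its own
- block_center (a point): centre (half-way up) of the loose crystal block that stands in the stand under the cover: 34 mm along x, 40 along y, 70 high (z), about 0.23 kg, underside 8 mm above the table at the start. The faces across x are clear and polished: light passes through them, do not touch them. The faces across y are white and frosted, 40 mm apart, 32 mm wide: grip these
- block: the same crystal block, same axes; origin at the centre of its underside
- block_frosted: the two white frosted side plates of the crystal block (across its y), fixed to it; origin and axes as block
- block_windows: the two clear polished faces of the crystal block (across its x), fixed to it; origin and axes as block
- cover: loose green box-shaped cover, open below, 64 x 64 mm outside, 56 x 56 inside, 83 mm high without handle, about 0.12 kg; its rim stands on the stand's foot plate, 8 mm above the table, round plinth and block; it must rise straight 75 mm to clear the block. Wood handle on top: 40 mm along x, 14 along y, 28 high, top 111 mm above the rim. Origin: centre of the rim at the bottom; z up
- cover_handle (a point): middle of the cover's wood handle, 98 mm above the cover's rim, 13 mm under the handle's top; axes as the cover's: grip it across y, 14 mm wide
- mat: round cork mat, 120 mm across, 3 mm thick, fixed flat on the table, where the cover goes. Origin: centre of its underside, on the table
- lamp: inspection light, fixed: dark foot 70 (x) x 204 (y) x 12 mm; at its +y end a lamp head, at its -y end a round white target, black cylinders of 44 mm diameter, axes in one line 90 mm above the table, tops at 112 mm, 150 mm free between their faces. The beam runs along the body's y axis. Origin: centre of the underside; z up
- beam_mid (a point): middle of the light path, on the beam's axis half-way between lamp and target, 90 mm above the table; axes as lamp: the beam runs along y. The block's centre belongs here, with the block's x axis (through the clear faces) along the beam
- tape: bystander: loose roll of cream tape, 96 mm across, 45 mm high; origin at the centre of its underside; leave it where it is
- kraft_box: bystander: loose small closed brown box, 95 x 100 x 68 mm; origin at the centre of its underside; leave it where it is
- coasters: bystander: loose stack of green square coasters, 97 x 98 x 42 mm; origin at the centre of its underside; leave it where it is
There are look-alikes about, which are no part of the job. There is more than one size of the cover; the job needs the smaller. There is more than one size of the mat; the one meant has the size given above.

How it is judged:
By the outcome, as a careful person would: the job done as asked, in the order asked, and still so for the second after the job is handed in, while the arm keeps its last pose, push and grip.
It also fails if it takes over 72 s, if anything falls off the work surface, if the arm or the gripper's body presses on something with over 40 N, if the wrist force passes 120 N, or if a joint passes its speed limit or range.

## Working session

There is one attempt and no reset: what is moved stays moved. The work goes in short steps, Python scripts to look and compute and a tool call to move; the robot and the scene stay as the last step left them, time stands still between calls to the robot, and variables do not carry over. Pictures are saved under pics/ and viewed, at most 10 in all, crops included, and the job is handed in when it is done.

Besides the shell and the picture viewer there is one more tool, called after ">>>" as name([rows], argument=value, ...), one row to a line, values as JSON. send_rows: Moves the arm, as the interface text tells. Its arguments: {"type":"object","properties":{"series":{"type":"array","items":{"type":"object","properties":{"dp":{"type":"array","items":{"type":"number"}},"delta_rot":{"type":"array","items":{"type":"number"}}}}},"grip":{"type":"number"}},"required":["series"]}

```bash
mkdir -p pics; cat > h.py <<'E'
import numpy as np, cv2, json
from station import telemetry, cams, finish_job, ctrl
def snap(name, fn):
    o=telemetry.get_obs(); c=cams.camera(name)
    cv2.imwrite('pics/%s.png'%fn, c['color'][:,:,::-1])
    K=np.array(c['camera_matrix'])
    if 'R' in c: R=np.array(c['R']); t=np.array(c['t'])
    else:
        T=np.array(c['T_tool_cam']); Rw=np.array(o['orientation']).reshape(3,3); p=np.array(o['eef_pos'])
        Rc=Rw@T[:3,:3]; tc=Rw@T[:3,3]+p; R=Rc.T; t=-R@tc
    np.savez('pics/%s.npz'%fn,K=K,R=R,t=t)
def cal(fn): d=np.load('pics/%s.npz'%fn); return d['K'],d['R'],d['t']
def at_z(fn,uv,z):
    K,R,t=cal(fn); o=-R.T@t; d=R.T@np.linalg.solve(K,[uv[0],uv[1],1.]); return o+d*(z-o[2])/d[2]
def tri(obs):
    A=np.zeros((3,3));b=np.zeros(3);L=[]
    for fn,uv in obs:
        K,R,t=cal(fn);o=-R.T@t;d=R.T@np.linalg.solve(K,[uv[0],uv[1],1.]);d/=np.linalg.norm(d)
        P=np.eye(3)-np.outer(d,d);A+=P;b+=P@o;L.append((P,o))
    X=np.linalg.solve(A,b); return X,[np.linalg.norm(P@(X-o)) for P,o in L]
def proj(fn,X):
    K,R,t=cal(fn); q=K@(R@np.array(X)+t); return q[:2]/q[2]
E
python3 - <<'E'
from h import *
snap('scene','s0');snap('top','t0')
o=telemetry.get_obs();print({k:np.round(v,3).tolist() for k,v in o.items()},ctrl.grip_point_offset)
for n in('s0','t0'):K,R,t=cal(n);print(n,K[0,0],np.round(-R.T@t,3),np.round(R,2).tolist())
a=cv2.imread('pics/t0.png');cv2.imwrite('pics/t0b.png',cv2.resize(a,(800,500),interpolation=cv2.INTER_CUBIC))
a=cv2.imread('pics/s0.png');cv2.imwrite('pics/s0b.png',cv2.resize(a,(800,500),interpolation=cv2.INTER_CUBIC))
E
```

```text
{'time_s': 0.1, 'joint_positions': [-1.354, 0.384, 0.044, 1.599, -0.018, 1.161, -0.05], 'joint_velocities': [0.0, -0.001, 0.0, -0.004, 0.001, -0.0, -0.001], 'effort': [0.003, -43.473, 1.029, -25.045, 0.011, 0.005, 0.0], 'eef_pos': [0.201, 0.617, 0.23], 'orientation': [[-0.951, 0.309, -0.001], [0.309, 0.951, -0.002], [-0.0, -0.002, -1.0]], 'ft_force': [-0.356, -0.486, 0.333], 'ft_torque': [0.045, -0.039, -0.0], 'grasp_force': 0.0, 'opening': 0.085} 0.0187
s0 461.1563691930257 [ 0.114 -0.451  0.968] [[0.79, -0.61, 0.01], [-0.44, -0.59, -0.68], [0.42, 0.53, -0.74]]
t0 484.06459192674004 [0.524 0.184 1.373] [[0.0, -1.0, 0.03], [-1.0, -0.0, -0.06], [0.06, -0.03, -1.0]]
```

View pics/t0b.png

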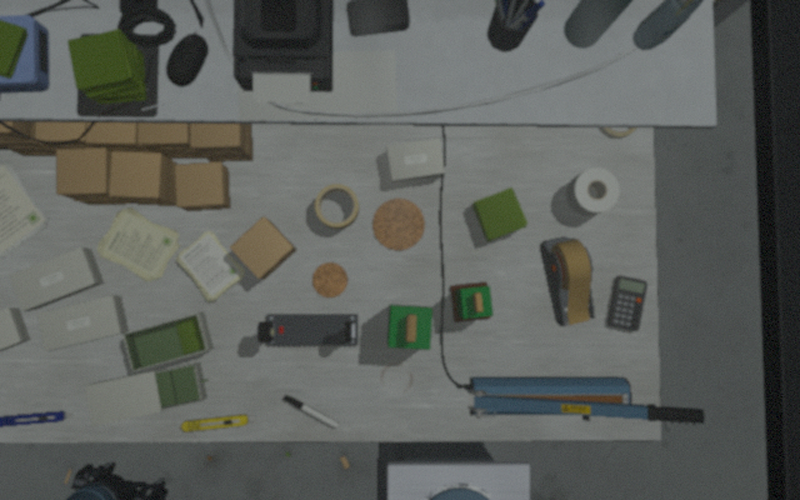

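View pics/s0b.png

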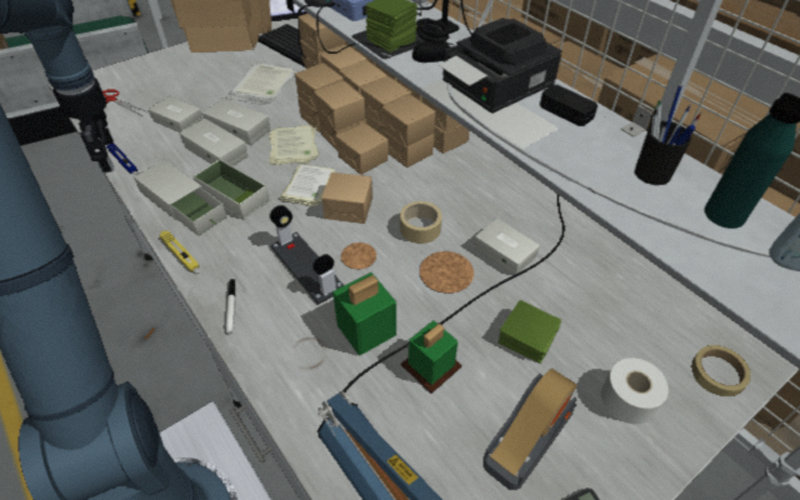

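Candidates for the cover, in the enlarged top view: the small green cover on the dark stand (475,302), and a larger green cover on the table (410,328), a decoy. The coasters (500,214) are also green. For the mat, there is a large cork disc (398,224), about 53 px ≈ 120 mm, and a small one (330,280), a decoy. The lamp is at (308,330). I choose the small cover at (475,302) and the mat at (398,224), and check both in crops.

```bash
python3 - <<'E'
import cv2
a=cv2.imread('pics/t0.png')[160:290,200:400];cv2.imwrite('pics/t0c.png',cv2.resize(a,None,fx=4,fy=4,interpolation=cv2.INTER_CUBIC))
a=cv2.imread('pics/s0.png')[155:315,210:390];cv2.imwrite('pics/s0c.png',cv2.convertScaleAbs(cv2.resize(a,(655,582),interpolation=cv2.INTER_CUBIC),alpha=1.3))
E
```

```text
(no output)
```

View pics/t0c.png

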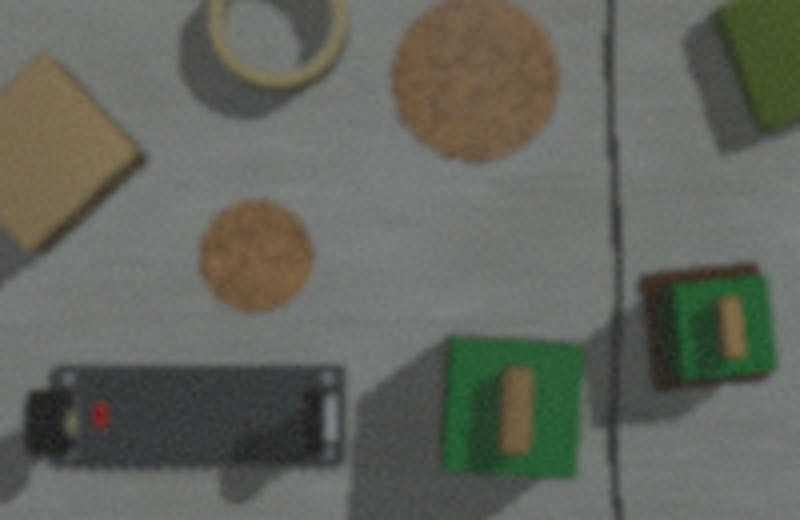

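View pics/s0c.png

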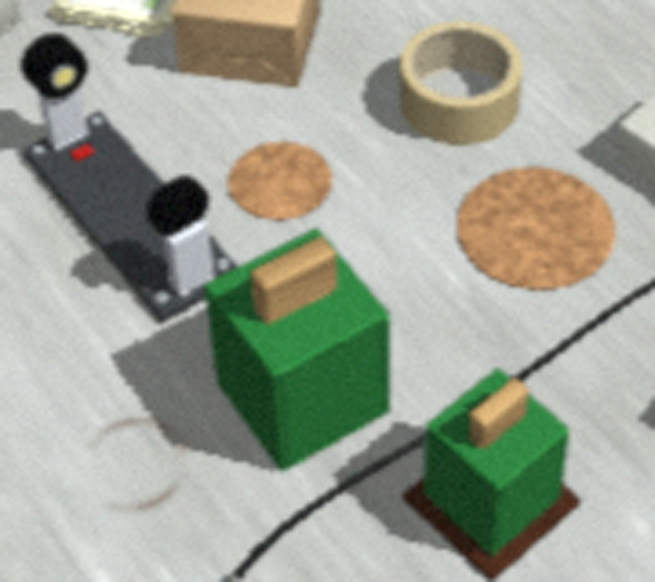

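The crops confirm the choice. The small cover, handle at (735,327) in the top crop, stands on the dark foot plate. The large cover at (513,410) stands straight on the table. The mat is centred at (475,78), radius about 82 px. The lamp head is on the left (50,420) and the target on the right (325,415).

```bash
cat >> h.py <<'E'
T=lambda u,v:('t0',(200+(u+.5)/4-.5,160+(v+.5)/4-.5))
S=lambda u,v:('s0',(210+(u+.5)/3.6389-.5,155+(v+.5)/3.6375-.5))
E
python3 - <<'E'
from h import *
r=lambda x:np.round(x,4).tolist()
X,e=tri([T(735,327),S(499,404)]);print('handle top',r(X),r(e))
c=[T(672,285),T(763,277),T(776,368),T(685,379)]; cs=[S(428,428),S(499,370),S(567,430),S(497,489)]
P=np.array([at_z(*q,.091) for q in c]);print('cover top',r(P),r(P.mean(0)))
P=np.array([at_z(*q,.091) for q in cs]);print('cover top s',r(P),r(P.mean(0)))
X,e=tri([T(475,78),S(536,227)]);print('mat',r(X),r(e))
P=np.array([at_z(*q,.008) for q in [T(642,275),T(756,265),T(657,390)]]);print('foot',r(P),'c',r((P[1]+P[2])/2))
P=np.array([at_z(*q,.012) for q in [T(52,366),T(344,366),T(344,467),T(52,467)]]);print('lamp',r(P),r(P.mean(0)))
P=np.array([at_z(*q,.012) for q in [S(97,113),S(22,150),S(162,313)]]);print('lamp s',r(P),r((P[0]+P[2])/2))
X,e=tri([T(513,410),S(297,277)]);print('big handle top',r(X),r(e))
E
```

```text
handle top [0.5113, -0.0292, 0.1151] [0.0008, 0.0008]
cover top [[0.5394, 0.008, 0.091], [0.5448, -0.0527, 0.091], [0.4846, -0.0608, 0.091], [0.4773, -0.0003, 0.091]] [0.5115, -0.0265, 0.091]
cover top s [[0.4756, -0.0042, 0.091], [0.5381, 0.0031, 0.091], [0.5432, -0.0569, 0.091], [0.4823, -0.0632, 0.091]] [0.5098, -0.0303, 0.091]
mat [0.6878, 0.1356, -0.0012] [0.0001, 0.0001]
foot [[0.5474, 0.0178, 0.008], [0.5546, -0.0631, 0.008], [0.4665, 0.0075, 0.008]] c [0.5106, -0.0278, 0.008]
lamp [[0.4831, 0.4305, 0.012], [0.4833, 0.2275, 0.012], [0.4132, 0.2271, 0.012], [0.4132, 0.4295, 0.012]] [0.4482, 0.3287, 0.012]
lamp s [[0.4786, 0.4253, 0.012], [0.4124, 0.4253, 0.012], [0.4162, 0.226, 0.012]] [0.4474, 0.3256, 0.012]
big handle top [0.4602, 0.115, 0.1318] [0.0014, 0.0014]
```

>>> send_rows([
  {"dp": [0.03, -0.06, 0.02], "delta_rot": [0, 0, 0.04]},
  {"dp": [0.05, -0.1, 0.02], "delta_rot": [0, 0, 0.08]},
  {"dp": [0.065, -0.135, 0.02], "delta_rot": [0, 0, 0.12]},
  {"dp": [0.08, -0.17, 0.02], "delta_rot": [0, 0, 0.16]},
  {"dp": [0.095, -0.205, 0.02], "delta_rot": [0, 0, 0.2]},
  {"dp": [0.11, -0.24, 0.02], "delta_rot": [0, 0, 0.24]},
  {"dp": [0.13, -0.275, 0.02], "delta_rot": [0, 0, 0.28]},
  {"dp": [0.15, -0.31, 0.02], "delta_rot": [0, 0, 0.32]},
  {"dp": [0.17, -0.345, 0.02], "delta_rot": [0, 0, 0.36]},
  {"dp": [0.19, -0.38, 0.02], "delta_rot": [0, 0, 0.4]},
  {"dp": [0.21, -0.415, 0.02], "delta_rot": [0, 0, 0.424]},
  {"dp": [0.23, -0.45, 0.02], "delta_rot": [0, 0, 0.424]},
  {"dp": [0.25, -0.485, 0.02], "delta_rot": [0, 0, 0.424]},
  {"dp": [0.27, -0.52, 0.02], "delta_rot": [0, 0, 0.424]},
  {"dp": [0.285, -0.555, 0.02], "delta_rot": [0, 0, 0.424]},
  {"dp": [0.295, -0.59, 0.02], "delta_rot": [0, 0, 0.424]},
  {"dp": [0.305, -0.62, 0.02], "delta_rot": [0, 0, 0.424]},
  {"dp": [0.31, -0.647, 0.02], "delta_rot": [0, 0, 0.424]},
  {"dp": [0.31, -0.647, 0.02], "delta_rot": [0, 0, 0.424]},
  {"dp": [0.31, -0.647, 0.02], "delta_rot": [0, 0, 0.424]},
], grip=1)

```text
time_s: 1.77
eef_pos: [0.5108, -0.0313, 0.2509]
orientation: [[-0.995, -0.104, -0.001], [-0.104, 0.995, -0.0], [0.001, -0.0, -1.0]]
ft_force: [-0.3, 0.2, 0.6]
opening: 0.0856
grasp_force: 0.0
```

```bash
python3 - <<'E'
from h import *
snap('wrist','w1')
o=telemetry.get_obs();print(np.round(o['eef_pos'],4),np.round(o['orientation'],3).tolist(),np.round(o['joint_positions'],2),o['time_s'])
K,R,t=cal('w1');print(np.round(-R.T@t,3),np.round(R,2).tolist(), proj('w1',[.511,-.029,.119]))
E
```

```text
[ 0.5107 -0.0291  0.2508] [[-0.994, -0.107, -0.001], [-0.107, 0.994, 0.0], [0.001, 0.001, -1.0]] [-0.58  0.1   0.6   1.93 -0.06  1.13  1.72] 1.8167
[ 0.428 -0.04   0.394] [[-0.1, 0.99, 0.0], [0.94, 0.1, 0.32], [0.32, 0.03, -0.95]] [324.12551122 182.36650627]
```

View pics/w1.png

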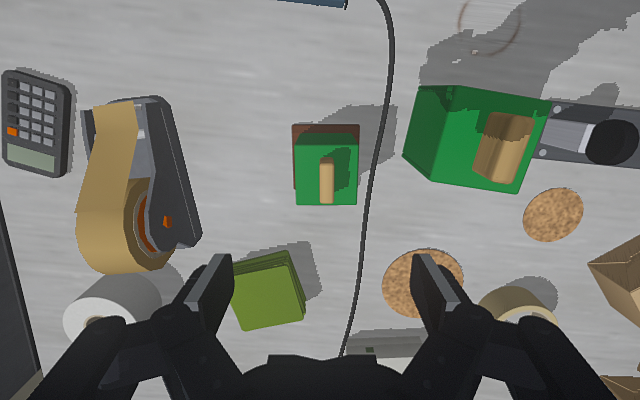

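The wrist view shows the cover squarely below: top corners at about (295,146), (358,146), (357,205), (297,206), and handle at (327,180).

```bash
python3 - <<'E'
from h import *
r=lambda x:np.round(x,4).tolist()
P=np.array([at_z('w1',q,.091) for q in [(295,146),(358,146),(357.5,205),(297,206)]]);print(r(P),r(P.mean(0)))
P=np.array([at_z('w1',q,.008) for q in [(292,125),(359,125)]]);print('foot',r(P))
for h in(.119,.115):
 P=np.array([at_z('w1',q,h) for q in [(327,203),]]);print('handle far end',r(P))
y=np.radians(6.3);c=np.array([.5107,-.029])
for s in(1,-1):
  print('pred handle end',proj('w1',[*(c+s*.02*np.array([np.cos(y),np.sin(y)])),.119]))
a=cv2.imread('pics/w1.png')[110:220,270:380];cv2.imwrite('pics/w1c.png',cv2.resize(a,(550,550),interpolation=cv2.INTER_CUBIC))
E
```

```text
[[0.4854, -0.0603, 0.091], [0.4789, 0.0012, 0.091], [0.5404, 0.0094, 0.091], [0.548, -0.0533, 0.091]] [0.5132, -0.0257, 0.091]
foot [[0.4757, -0.0714, 0.008], [0.4671, 0.01, 0.008]]
handle far end [[0.531, -0.0241, 0.119]]
handle far end [[0.5325, -0.0239, 0.115]]
pred handle end [324.22546235 202.31948099]
pred handle end [324.0917536  160.86680802]
```

View pics/w1c.png

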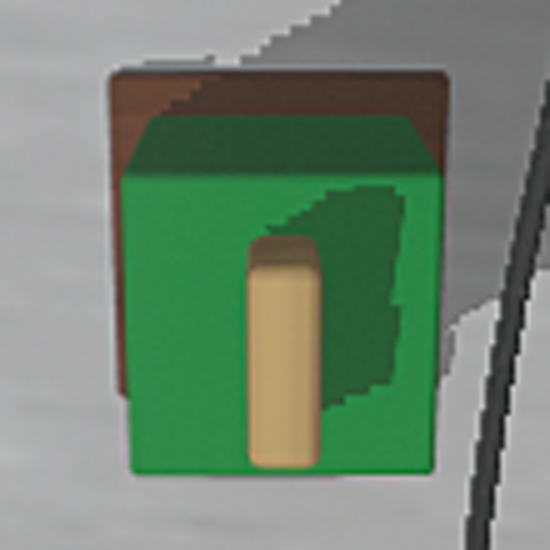

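```bash
python3 - <<'E'
from h import *
r=lambda x:np.round(x,4).tolist()
X,e=tri([('w1',(326.6,182.7)),T(735,327),S(499,404)]);print(r(X),r(e))
X,e=tri([('w1',(326.6,182.7)),S(499,404)]);print(r(X),r(e))
E
```

```text
[0.5117, -0.0282, 0.115] [0.0018, 0.0015, 0.001]
[0.5135, -0.0261, 0.1096] [0.0004, 0.0004]
```

>>> send_rows([
  {"dp": [0, 0.001, -0.03]},
  {"dp": [0, 0.0015, -0.06]},
  {"dp": [0, 0.0015, -0.09]},
  {"dp": [0, 0.0015, -0.115]},
  {"dp": [0, 0.0015, -0.13]},
  {"dp": [0, 0.0015, -0.14]},
  {"dp": [0, 0.0015, -0.148]},
  {"dp": [0, 0.0015, -0.154]},
  {"dp": [0, 0.0015, -0.154]},
  {"dp": [0, 0.0015, -0.154]},
], grip=1)

```text
$.series[0]: bad value
```

>>> send_rows([
  {"dp": [0, 0, 0]},
  {"dp": [0, 0, 0]},
  {"dp": [0, 0, 0]},
  {"dp": [0, 0, 0]},
  {"dp": [0, 0, 0]},
  {"dp": [0, 0, 0]},
  {"dp": [0, 0, 0]},
  {"dp": [0, 0, 0]},
  {"dp": [0, 0, 0]},
  {"dp": [0, 0, 0]},
  {"dp": [0, 0, 0]},
  {"dp": [0, 0, 0]},
], grip=-1)

```text
$.series[0]: bad value
```

delta_rot is required in every row.

>>> send_rows([
  {"dp": [0, 0.001, -0.03], "delta_rot": [0, 0, 0]},
  {"dp": [0, 0.0015, -0.06], "delta_rot": [0, 0, 0]},
  {"dp": [0, 0.0015, -0.09], "delta_rot": [0, 0, 0]},
  {"dp": [0, 0.0015, -0.115], "delta_rot": [0, 0, 0]},
  {"dp": [0, 0.0015, -0.13], "delta_rot": [0, 0, 0]},
  {"dp": [0, 0.0015, -0.14], "delta_rot": [0, 0, 0]},
  {"dp": [0, 0.0015, -0.148], "delta_rot": [0, 0, 0]},
  {"dp": [0, 0.0015, -0.154], "delta_rot": [0, 0, 0]},
  {"dp": [0, 0.0015, -0.154], "delta_rot": [0, 0, 0]},
  {"dp": [0, 0.0015, -0.154], "delta_rot": [0, 0, 0]},
], grip=1)

```text
time_s: 2.65
eef_pos: [0.5118, -0.0271, 0.0978]
orientation: [[-0.994, -0.109, 0.001], [-0.109, 0.994, 0.0], [-0.001, 0.0, -1.0]]
ft_force: [0.9, -0.1, -0.3]
opening: 0.0855
grasp_force: 0.0
```

>>> send_rows([
  {"dp": [0, 0, 0], "delta_rot": [0, 0, 0]},
  {"dp": [0, 0, 0], "delta_rot": [0, 0, 0]},
  {"dp": [0, 0, 0], "delta_rot": [0, 0, 0]},
  {"dp": [0, 0, 0], "delta_rot": [0, 0, 0]},
  {"dp": [0, 0, 0], "delta_rot": [0, 0, 0]},
  {"dp": [0, 0, 0], "delta_rot": [0, 0, 0]},
  {"dp": [0, 0, 0], "delta_rot": [0, 0, 0]},
  {"dp": [0, 0, 0], "delta_rot": [0, 0, 0]},
  {"dp": [0, 0, 0], "delta_rot": [0, 0, 0]},
  {"dp": [0, 0, 0], "delta_rot": [0, 0, 0]},
  {"dp": [0, 0, 0], "delta_rot": [0, 0, 0]},
  {"dp": [0, 0, 0], "delta_rot": [0, 0, 0]},
], grip=-1)

```text
time_s: 3.65
eef_pos: [0.5115, -0.0272, 0.0976]
orientation: [[-0.994, -0.109, 0.0], [-0.109, 0.994, 0.0], [-0.0, 0.0, -1.0]]
ft_force: [-1.0, 1.4, 5.0]
opening: 0.0126
grasp_force: 60.0
```

>>> send_rows([
  {"dp": [0, 0, 0.003], "delta_rot": [0, 0, 0]},
  {"dp": [0, 0, 0.008], "delta_rot": [0, 0, 0]},
  {"dp": [0, 0, 0.015], "delta_rot": [0, 0, 0]},
  {"dp": [0, 0, 0.024], "delta_rot": [0, 0, 0]},
  {"dp": [0, 0, 0.034], "delta_rot": [0, 0, 0]},
  {"dp": [0, 0, 0.044], "delta_rot": [0, 0, 0]},
  {"dp": [0, 0, 0.054], "delta_rot": [0, 0, 0]},
  {"dp": [0, 0, 0.064], "delta_rot": [0, 0, 0]},
  {"dp": [0, 0, 0.074], "delta_rot": [0, 0, 0]},
  {"dp": [0, 0, 0.084], "delta_rot": [0, 0, 0]},
  {"dp": [0, 0, 0.094], "delta_rot": [0, 0, 0]},
  {"dp": [0, 0, 0.102], "delta_rot": [0, 0, 0]},
  {"dp": [0, 0, 0.107], "delta_rot": [0, 0, 0]},
  {"dp": [0, 0, 0.11], "delta_rot": [0, 0, 0]},
  {"dp": [0, 0, 0.11], "delta_rot": [0, 0, 0]},
])

```text
time_s: 4.9
eef_pos: [0.5116, -0.0274, 0.208]
orientation: [[-0.994, -0.109, 0.001], [-0.109, 0.994, 0.0], [-0.001, 0.0, -1.0]]
ft_force: [0.3, -0.6, -1.1]
opening: 0.0127
grasp_force: 59.1
```

>>> send_rows([
  {"dp": [0.003, 0.003, 0], "delta_rot": [0, 0, 0]},
  {"dp": [0.01, 0.01, 0], "delta_rot": [0, 0, 0]},
  {"dp": [0.02, 0.02, 0], "delta_rot": [0, 0, 0]},
  {"dp": [0.034, 0.033, 0], "delta_rot": [0, 0, 0]},
  {"dp": [0.05, 0.048, 0], "delta_rot": [0, 0, 0]},
  {"dp": [0.067, 0.064, 0], "delta_rot": [0, 0, 0]},
  {"dp": [0.084, 0.08, 0], "delta_rot": [0, 0, 0]},
  {"dp": [0.101, 0.096, 0], "delta_rot": [0, 0, 0]},
  {"dp": [0.118, 0.112, 0], "delta_rot": [0, 0, 0]},
  {"dp": [0.134, 0.127, 0], "delta_rot": [0, 0, 0]},
  {"dp": [0.15, 0.14, 0], "delta_rot": [0, 0, 0]},
  {"dp": [0.162, 0.15, 0], "delta_rot": [0, 0, 0]},
  {"dp": [0.17, 0.157, 0], "delta_rot": [0, 0, 0]},
  {"dp": [0.175, 0.161, 0], "delta_rot": [0, 0, 0]},
  {"dp": [0.177, 0.163, 0], "delta_rot": [0, 0, 0]},
  {"dp": [0.177, 0.163, 0], "delta_rot": [0, 0, 0]},
  {"dp": [0.177, 0.163, 0], "delta_rot": [0, 0, 0]},
])

```text
time_s: 6.32
eef_pos: [0.6879, 0.1353, 0.2067]
orientation: [[-0.994, -0.109, -0.001], [-0.109, 0.994, -0.001], [0.001, -0.001, -1.0]]
ft_force: [0.4, -0.4, -1.8]
opening: 0.0125
grasp_force: 59.2
```

```bash
python3 - <<'E'
from h import *
snap('wrist','w2');snap('scene','s2')
o=telemetry.get_obs();print(np.round(o['eef_pos'],4),np.round(o['ft_force'],2),o['opening'],o['grasp_force'])
w=cv2.imread('pics/w2.png')[120:400,160:480]; s=cv2.imread('pics/s2.png')[120:320,230:430]
cv2.imwrite('pics/c2.png',np.hstack([cv2.resize(w,(400,350)),cv2.convertScaleAbs(cv2.resize(s,(350,350)),alpha=1.3)]))
print(proj('w2',[.688,.1355,.003]))
E
```

```text
[0.6878 0.1345 0.2072] [ 0.18  0.21 -2.12] 0.013021931496429594 59.16150748729706
[321.86565988 163.96987675]
```

View pics/c2.png

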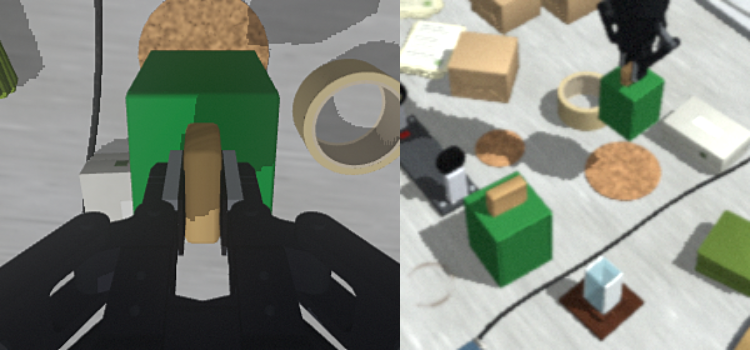

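The cover hangs level over the mat (centre col ≈204 in the left crop, predicted 202), and the bare block stands in the stand at (603,283). Lowering.

>>> send_rows([
  {"dp": [0, 0.0005, -0.005], "delta_rot": [0, 0, 0]},
  {"dp": [0, 0.0005, -0.015], "delta_rot": [0, 0, 0]},
  {"dp": [0, 0.0005, -0.03], "delta_rot": [0, 0, 0]},
  {"dp": [0, 0.0005, -0.045], "delta_rot": [0, 0, 0]},
  {"dp": [0, 0.0005, -0.06], "delta_rot": [0, 0, 0]},
  {"dp": [0, 0.0005, -0.073], "delta_rot": [0, 0, 0]},
  {"dp": [0, 0.0005, -0.084], "delta_rot": [0, 0, 0]},
  {"dp": [0, 0.0005, -0.093], "delta_rot": [0, 0, 0]},
  {"dp": [0, 0.0005, -0.1], "delta_rot": [0, 0, 0]},
  {"dp": [0, 0.0005, -0.105], "delta_rot": [0, 0, 0]},
  {"dp": [0, 0.0005, -0.109], "delta_rot": [0, 0, 0]},
  {"dp": [0, 0.0005, -0.112], "delta_rot": [0, 0, 0]},
  {"dp": [0, 0.0005, -0.113], "delta_rot": [0, 0, 0]},
  {"dp": [0, 0.0005, -0.113], "delta_rot": [0, 0, 0]},
  {"dp": [0, 0.0005, -0.113], "delta_rot": [0, 0, 0]},
])

```text
time_s: 7.67
eef_pos: [0.6887, 0.1361, 0.0949]
orientation: [[-0.994, -0.109, 0.001], [-0.109, 0.994, 0.0], [-0.001, 0.0, -1.0]]
ft_force: [-0.1, -0.3, -1.8]
opening: 0.0126
grasp_force: 59.2
```

>>> send_rows([
  {"dp": [0, 0, -0.0005], "delta_rot": [0, 0, 0]},
  {"dp": [0, 0, -0.001], "delta_rot": [0, 0, 0]},
  {"dp": [0, 0, -0.001], "delta_rot": [0, 0, 0]},
  {"dp": [0, 0, -0.001], "delta_rot": [0, 0, 0]},
])

```text
time_s: 8.0
eef_pos: [0.6883, 0.1361, 0.0934]
orientation: [[-0.994, -0.109, 0.0], [-0.109, 0.994, 0.0], [-0.0, 0.0, -1.0]]
ft_force: [0.3, -0.4, -1.5]
opening: 0.0128
grasp_force: 59.2
```

>>> send_rows([
  {"dp": [0, 0, -0.0005], "delta_rot": [0, 0, 0]},
  {"dp": [0, 0, -0.001], "delta_rot": [0, 0, 0]},
  {"dp": [0, 0, -0.001], "delta_rot": [0, 0, 0]},
  {"dp": [0, 0, -0.001], "delta_rot": [0, 0, 0]},
])

```text
time_s: 8.33
eef_pos: [0.6884, 0.1361, 0.0927]
orientation: [[-0.994, -0.109, 0.0], [-0.109, 0.994, 0.0], [-0.0, 0.0, -1.0]]
ft_force: [-1.2, 0.8, 1.4]
opening: 0.0127
grasp_force: 59.4
```

Contact. Releasing and rising.

>>> send_rows([
  {"dp": [0, 0, 0], "delta_rot": [0, 0, 0]},
  {"dp": [0, 0, 0], "delta_rot": [0, 0, 0]},
  {"dp": [0, 0, 0], "delta_rot": [0, 0, 0]},
  {"dp": [0, 0, 0], "delta_rot": [0, 0, 0]},
  {"dp": [0, 0, 0], "delta_rot": [0, 0, 0]},
  {"dp": [0, 0, 0], "delta_rot": [0, 0, 0]},
  {"dp": [0, 0, 0], "delta_rot": [0, 0, 0]},
  {"dp": [0, 0, 0], "delta_rot": [0, 0, 0]},
], grip=1)

```text
time_s: 9.0
eef_pos: [0.6883, 0.1361, 0.0923]
orientation: [[-0.994, -0.109, 0.0], [-0.109, 0.994, -0.0], [-0.0, -0.0, -1.0]]
ft_force: [0.8, 0.2, -0.1]
opening: 0.0854
grasp_force: 0.0
```

>>> send_rows([
  {"dp": [0, 0, 0.01], "delta_rot": [0, 0, 0]},
  {"dp": [0, 0, 0.03], "delta_rot": [0, 0, 0]},
  {"dp": [0, 0, 0.055], "delta_rot": [0, 0, 0]},
  {"dp": [0, 0, 0.08], "delta_rot": [0, 0, 0]},
  {"dp": [-0.01, -0.01, 0.1], "delta_rot": [0, 0, 0]},
  {"dp": [-0.03, -0.027, 0.1], "delta_rot": [0, 0, 0]},
  {"dp": [-0.05, -0.046, 0.1], "delta_rot": [0, 0, 0]},
  {"dp": [-0.07, -0.065, 0.1], "delta_rot": [0, 0, 0]},
  {"dp": [-0.09, -0.083, 0.1], "delta_rot": [0, 0, 0]},
  {"dp": [-0.11, -0.101, 0.1], "delta_rot": [0, 0, 0]},
  {"dp": [-0.13, -0.12, 0.1], "delta_rot": [0, 0, 0]},
  {"dp": [-0.145, -0.134, 0.1], "delta_rot": [0, 0, 0]},
  {"dp": [-0.158, -0.146, 0.1], "delta_rot": [0, 0, 0]},
  {"dp": [-0.168, -0.156, 0.1], "delta_rot": [0, 0, 0]},
  {"dp": [-0.174, -0.161, 0.1], "delta_rot": [0, 0, 0]},
  {"dp": [-0.177, -0.163, 0.1], "delta_rot": [0, 0, 0]},
  {"dp": [-0.177, -0.163, 0.1], "delta_rot": [0, 0, 0]},
  {"dp": [-0.177, -0.163, 0.1], "delta_rot": [0, 0, 0]},
])

```text
time_s: 10.5
eef_pos: [0.512, -0.026, 0.1926]
orientation: [[-0.994, -0.11, 0.001], [-0.11, 0.994, 0.0], [-0.001, 0.0, -1.0]]
ft_force: [-0.2, 0.7, 0.4]
opening: 0.0857
grasp_force: 0.0
```

```bash
python3 - <<'E'
from h import *
snap('wrist','w3');snap('scene','s3');snap('top','t3')
o=telemetry.get_obs();print(np.round(o['eef_pos'],4),np.round(o['orientation'],3).tolist(),o['opening'])
w=cv2.imread('pics/w3.png')[80:230,240:400]; s=cv2.imread('pics/s3.png')[120:300,230:410]
cv2.imwrite('pics/c3.png',np.hstack([cv2.resize(w,(480,450),interpolation=cv2.INTER_CUBIC),cv2.convertScaleAbs(cv2.resize(s,(320,320)),alpha=1.3)[:320] if 0 else cv2.copyMakeBorder(cv2.convertScaleAbs(cv2.resize(s,(320,320)),alpha=1.3),0,130,0,0,0)]))
E
```

```text
[ 0.512  -0.026   0.1923] [[-0.994, -0.111, 0.0], [-0.111, 0.994, -0.0], [-0.0, -0.0, -1.0]] 0.08571632260191628
```

View pics/c3.png

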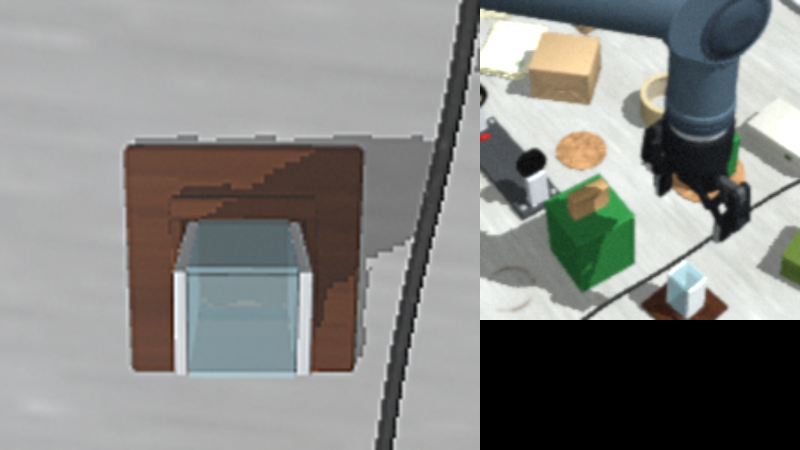

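The block stands in the plinth. Its top-face corners in the crop are (175,270), (312,270), (309,374), (176,374), with white frosted plates left and right (±y). The foot corners are (126,147), (362,147), (355,370), (133,370).

```bash
python3 - <<'E'
from h import *
r=lambda x:np.round(x,4).tolist()
W=lambda u,v:('w3',(240+(u+.5)/3-.5,80+(v+.5)/3-.5))
P=np.array([at_z(*W(*q),.078) for q in [(175,269),(312,269),(309,375),(175,375)]]);print(r(P),r(P.mean(0)))
for a,b in((0,1),(3,2)):
  d=P[b]-P[a];print(np.degrees(np.arctan2(-d[0],d[1])),np.linalg.norm(d))
for a,b in((0,3),(1,2)):
  d=P[b]-P[a];print(np.degrees(np.arctan2(d[1],d[0])),np.linalg.norm(d))
P=np.array([at_z(*W(*q),.008) for q in [(126,147),(362,147),(355,371),(133,371)]]);print(r(P),r(P.mean(0)))
# scene: block top centre
X,e=tri([W(243,321),('s3',(230+(687+.5-480)*.5625,120+269*.5625))]);print('tri',r(X),r(e))
cv2.imwrite('pics/s3c.png',cv2.resize(cv2.imread('pics/s3.png')[255:305,320:370],(500,500),interpolation=cv2.INTER_CUBIC))
g=cv2.imread('pics/t3.png')[150:290,200:400];cv2.imwrite('pics/m3.png',np.hstack([cv2.resize(g,(570,400),interpolation=cv2.INTER_CUBIC),cv2.resize(cv2.imread('pics/s3.png')[255:305,320:350],(230,400),interpolation=cv2.INTER_CUBIC)]))
E
```

```text
[[0.498, -0.0478, 0.078], [0.4937, -0.0091, 0.078], [0.5259, -0.0056, 0.078], [0.5303, -0.0451, 0.078]] [0.512, -0.0269, 0.078]
6.331479207624786 0.03902041775144563
6.326545841938501 0.0396707764223406
4.932547751285424 0.03234455887216747
6.084698488296068 0.03233863417803919
[[0.4751, -0.0719, 0.008], [0.4661, 0.0095, 0.008], [0.5487, 0.0194, 0.008], [0.5579, -0.0635, 0.008]] [0.5119, -0.0266, 0.008]
tri [0.5098, -0.028, 0.0907] [0.0024, 0.0024]
```

>>> send_rows([
  {"dp": [0, -0.0005, -0.03], "delta_rot": [0, 0, 0]},
  {"dp": [0, -0.001, -0.06], "delta_rot": [0, 0, 0]},
  {"dp": [0, -0.001, -0.09], "delta_rot": [0, 0, 0]},
  {"dp": [0, -0.001, -0.115], "delta_rot": [0, 0, 0]},
  {"dp": [0, -0.001, -0.135], "delta_rot": [0, 0, 0]},
  {"dp": [0, -0.001, -0.148], "delta_rot": [0, 0, 0]},
  {"dp": [0, -0.001, -0.156], "delta_rot": [0, 0, 0]},
  {"dp": [0, -0.001, -0.16], "delta_rot": [0, 0, 0]},
  {"dp": [0, -0.001, -0.16], "delta_rot": [0, 0, 0]},
  {"dp": [0, -0.001, -0.16], "delta_rot": [0, 0, 0]},
])

```text
time_s: 11.48
eef_pos: [0.5121, -0.0278, 0.0328]
orientation: [[-0.994, -0.109, 0.001], [-0.109, 0.994, -0.0], [-0.001, -0.0, -1.0]]
ft_force: [-0.0, -0.5, 0.1]
opening: 0.0856
grasp_force: 0.0
```

>>> send_rows([
  {"dp": [0, 0, 0], "delta_rot": [0, 0, 0]},
  {"dp": [0, 0, 0], "delta_rot": [0, 0, 0]},
  {"dp": [0, 0, 0], "delta_rot": [0, 0, 0]},
  {"dp": [0, 0, 0], "delta_rot": [0, 0, 0]},
  {"dp": [0, 0, 0], "delta_rot": [0, 0, 0]},
  {"dp": [0, 0, 0], "delta_rot": [0, 0, 0]},
  {"dp": [0, 0, 0], "delta_rot": [0, 0, 0]},
  {"dp": [0, 0, 0], "delta_rot": [0, 0, 0]},
  {"dp": [0, 0, 0], "delta_rot": [0, 0, 0]},
  {"dp": [0, 0, 0], "delta_rot": [0, 0, 0]},
], grip=-1)

```text
time_s: 12.32
eef_pos: [0.5121, -0.0278, 0.0331]
orientation: [[-0.994, -0.109, 0.001], [-0.109, 0.994, 0.0], [-0.001, 0.0, -1.0]]
ft_force: [-0.5, -0.2, 6.4]
opening: 0.0394
grasp_force: 60.9
```

Grasped: width 39.4 mm, only a few N of reaction. Lifting, and zooming on the lamp in the first pictures.

>>> send_rows([
  {"dp": [0, 0, 0.003], "delta_rot": [0, 0, 0]},
  {"dp": [0, 0, 0.008], "delta_rot": [0, 0, 0]},
  {"dp": [0, 0, 0.015], "delta_rot": [0, 0, 0]},
  {"dp": [0, 0, 0.025], "delta_rot": [0, 0, 0]},
  {"dp": [0, 0, 0.037], "delta_rot": [0, 0, 0]},
  {"dp": [0, 0, 0.05], "delta_rot": [0, 0, 0]},
  {"dp": [0, 0, 0.065], "delta_rot": [0, 0, 0]},
  {"dp": [0, 0, 0.08], "delta_rot": [0, 0, 0]},
  {"dp": [0, 0, 0.095], "delta_rot": [0, 0, 0]},
  {"dp": [0, 0, 0.11], "delta_rot": [0, 0, 0]},
  {"dp": [0, 0, 0.125], "delta_rot": [0, 0, 0]},
  {"dp": [0, 0, 0.14], "delta_rot": [0, 0, 0]},
  {"dp": [0, 0, 0.155], "delta_rot": [0, 0, 0]},
  {"dp": [0, 0, 0.17], "delta_rot": [0, 0, 0]},
  {"dp": [0, 0, 0.182], "delta_rot": [0, 0, 0]},
  {"dp": [0, 0, 0.192], "delta_rot": [0, 0, 0]},
  {"dp": [0, 0, 0.198], "delta_rot": [0, 0, 0]},
  {"dp": [0, 0, 0.2], "delta_rot": [0, 0, 0]},
  {"dp": [0, 0, 0.2], "delta_rot": [0, 0, 0]},
])

```text
time_s: 13.9
eef_pos: [0.5113, -0.0279, 0.2326]
orientation: [[-0.994, -0.109, 0.0], [-0.109, 0.994, 0.0], [-0.0, 0.0, -1.0]]
ft_force: [-0.0, 0.1, -1.4]
opening: 0.0395
grasp_force: 60.7
```

```bash
python3 - <<'E'
from h import *
z=lambda im,k:cv2.convertScaleAbs(cv2.resize(im,None,fx=k,fy=k,interpolation=cv2.INTER_CUBIC),alpha=1.7)
a=z(cv2.imread('pics/t0.png')[245:282,203:290],8); b=z(cv2.imread('pics/s0.png')[160:245,212:280],3.5)
o=np.zeros((296+b.shape[0],696,3),np.uint8);o[:296]=a;o[296:,:b.shape[1]]=b
cv2.imwrite('pics/l0.png',o);print(b.shape)
E
```

```text
(298, 238, 3)
```

View pics/l0.png

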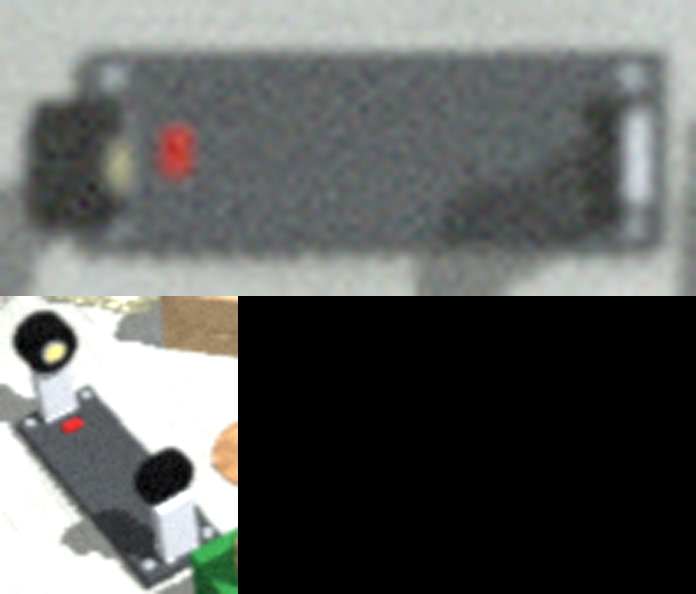

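```bash
python3 - <<'E'
from h import *
r=lambda x:np.round(x,4).tolist()
A=lambda u,v:('t0',(203+(u+.5)/8-.5,245+(v+.5)/8-.5))
B=lambda u,v:('s0',(212+(u+.5)/3.5-.5,160+(v-296+.5)/3.5-.5))
P=np.array([at_z(*A(*q),.012) for q in [(82,55),(662,55),(662,246),(82,250)]]);print('foot',r(P),r(P.mean(0)))
P=np.array([at_z(*B(*q),.012) for q in [(88,388),(16,427),(150,587)]]);print('foot s',r(P),r((P[0]+P[2])/2))
print('head axis',r(at_z(*A(75,164),.09)),'front',r(at_z(*A(125,164),.09)),'target',r(at_z(*A(588,160),.09)))
print('red mark z.012',r(at_z(*A(176,152),.012)))
# foot bolts: top & scene
for n,a,b in(('b1',A(112,75),B(86,395)),('b2',A(110,226),B(30,422)),('b3',A(632,75),B(207,533)),('b4',A(634,228),B(148,566))):
  X,e=tri([a,b]);print(n,r(X),r(e))
E
```

```text
foot [[0.4822, 0.43, 0.012], [0.4824, 0.2283, 0.012], [0.4161, 0.228, 0.012], [0.4148, 0.429, 0.012]] [0.4489, 0.3288, 0.012]
foot s [[0.4793, 0.4236, 0.012], [0.4114, 0.4203, 0.012], [0.4133, 0.2197, 0.012]] [0.4463, 0.3217, 0.012]
head axis [0.449, 0.4177, 0.09] front [0.449, 0.4014, 0.09] target [0.4504, 0.2499, 0.09]
red mark z.012 [0.4486, 0.397, 0.012]
b1 [0.4751, 0.42, 0.0094] [0.0001, 0.0001]
b2 [0.4232, 0.4195, 0.011] [0.0002, 0.0002]
b3 [0.4753, 0.2389, 0.0098] [0.0, 0.0]
b4 [0.4224, 0.2377, 0.0114] [0.0001, 0.0001]
```

>>> send_rows([
  {"dp": [-0.001, 0.005, 0], "delta_rot": [0, 0, -0.03]},
  {"dp": [-0.003, 0.015, 0], "delta_rot": [0, 0, -0.08]},
  {"dp": [-0.006, 0.032, 0], "delta_rot": [0, 0, -0.16]},
  {"dp": [-0.01, 0.053, 0], "delta_rot": [0, 0, -0.25]},
  {"dp": [-0.014, 0.075, 0], "delta_rot": [0, 0, -0.35]},
  {"dp": [-0.018, 0.098, 0], "delta_rot": [0, 0, -0.46]},
  {"dp": [-0.022, 0.121, 0], "delta_rot": [0, 0, -0.57]},
  {"dp": [-0.026, 0.144, 0], "delta_rot": [0, 0, -0.68]},
  {"dp": [-0.03, 0.167, 0], "delta_rot": [0, 0, -0.79]},
  {"dp": [-0.034, 0.19, 0], "delta_rot": [0, 0, -0.9]},
  {"dp": [-0.038, 0.213, 0], "delta_rot": [0, 0, -1.01]},
  {"dp": [-0.042, 0.236, 0], "delta_rot": [0, 0, -1.12]},
  {"dp": [-0.046, 0.259, 0], "delta_rot": [0, 0, -1.23]},
  {"dp": [-0.05, 0.282, 0], "delta_rot": [0, 0, -1.34]},
  {"dp": [-0.054, 0.304, 0], "delta_rot": [0, 0, -1.44]},
  {"dp": [-0.057, 0.324, 0], "delta_rot": [0, 0, -1.53]},
  {"dp": [-0.06, 0.34, 0], "delta_rot": [0, 0, -1.6]},
  {"dp": [-0.062, 0.351, 0], "delta_rot": [0, 0, -1.65]},
  {"dp": [-0.063, 0.356, 0], "delta_rot": [0, 0, -1.68]},
  {"dp": [-0.063, 0.356, 0], "delta_rot": [0, 0, -1.68]},
])

```text
time_s: 15.57
eef_pos: [0.4466, 0.3298, 0.2307]
orientation: [[-0.003, 1.0, -0.002], [1.0, 0.003, -0.002], [-0.002, -0.002, -1.0]]
ft_force: [0.3, -0.1, -1.6]
opening: 0.0392
grasp_force: 60.7
```

>>> send_rows([
  {"dp": [0, 0, 0], "delta_rot": [0, 0, 0]},
  {"dp": [0, 0, 0], "delta_rot": [0, 0, 0]},
  {"dp": [0, 0, 0], "delta_rot": [0, 0, 0]},
  {"dp": [0, 0, 0], "delta_rot": [0, 0, 0]},
])

```text
time_s: 15.9
eef_pos: [0.4486, 0.327, 0.2321]
orientation: [[0.001, 1.0, -0.0], [1.0, -0.001, -0.0], [-0.0, -0.0, -1.0]]
ft_force: [-0.3, 0.1, -2.1]
opening: 0.0392
grasp_force: 60.7
```

>>> send_rows([
  {"dp": [0, 0.001, -0.004], "delta_rot": [0, 0, 0]},
  {"dp": [0, 0.001, -0.012], "delta_rot": [0, 0, 0]},
  {"dp": [0, 0.001, -0.023], "delta_rot": [0, 0, 0]},
  {"dp": [0, 0.001, -0.035], "delta_rot": [0, 0, 0]},
  {"dp": [0, 0.001, -0.047], "delta_rot": [0, 0, 0]},
  {"dp": [0, 0.001, -0.059], "delta_rot": [0, 0, 0]},
  {"dp": [0, 0.001, -0.071], "delta_rot": [0, 0, 0]},
  {"dp": [0, 0.001, -0.083], "delta_rot": [0, 0, 0]},
  {"dp": [0, 0.001, -0.095], "delta_rot": [0, 0, 0]},
  {"dp": [0, 0.001, -0.107], "delta_rot": [0, 0, 0]},
  {"dp": [0, 0.001, -0.119], "delta_rot": [0, 0, 0]},
  {"dp": [0, 0.001, -0.13], "delta_rot": [0, 0, 0]},
  {"dp": [0, 0.001, -0.14], "delta_rot": [0, 0, 0]},
  {"dp": [0, 0.001, -0.147], "delta_rot": [0, 0, 0]},
  {"dp": [0, 0.001, -0.151], "delta_rot": [0, 0, 0]},
  {"dp": [0, 0.001, -0.152], "delta_rot": [0, 0, 0]},
  {"dp": [0, 0.001, -0.152], "delta_rot": [0, 0, 0]},
  {"dp": [0, 0.001, -0.152], "delta_rot": [0, 0, 0]},
  {"dp": [0, 0.001, -0.152], "delta_rot": [0, 0, 0]},
  {"dp": [0, 0.001, -0.152], "delta_rot": [0, 0, 0]},
])

```text
time_s: 17.57
eef_pos: [0.4487, 0.3295, 0.081]
orientation: [[-0.0, 1.0, 0.001], [1.0, 0.0, 0.001], [0.001, 0.001, -1.0]]
ft_force: [0.7, 0.5, -1.9]
opening: 0.0396
grasp_force: 60.7
```

```bash
python3 - <<'E'
from h import *
snap('wrist','w4');snap('scene','s4');snap('top','t4')
o=telemetry.get_obs();print(np.round(o['eef_pos'],4),np.round(o['orientation'],3).tolist(),np.round(o['ft_force'],2),o['grasp_force'],o['time_s'])
z=lambda im,w,h:cv2.convertScaleAbs(cv2.resize(im,(w,h),interpolation=cv2.INTER_CUBIC),alpha=1.4)
top=z(cv2.imread('pics/t4.png')[160:290,200:400],400,260)
s=z(cv2.imread('pics/s4.png')[140:300,200:400],400,320)
w=z(cv2.imread('pics/w4.png'),400,250); w=cv2.copyMakeBorder(w,0,330,0,0,0)
cv2.imwrite('pics/f.png',np.hstack([np.vstack([top,s]),w]))
E
```

```text
[0.4484 0.3293 0.0806] [[-0.0, 1.0, 0.0], [1.0, 0.0, 0.001], [0.001, 0.0, -1.0]] [-0.73  0.13 -2.02] 60.72651743888855 17.7167
```

View pics/f.png

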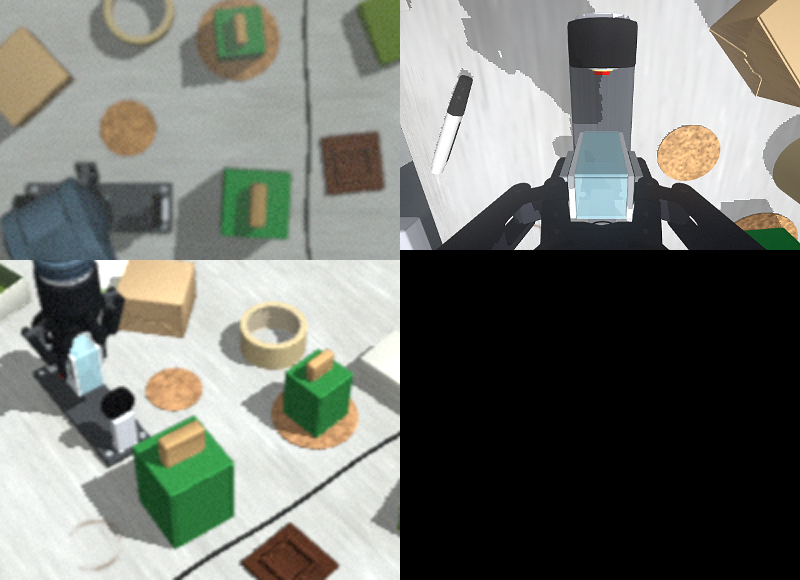

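The final picture shows three things. The cover is upright and central on the mat (top crop 240,30). The block is held upright between lamp head and target, in line with the head (cols ≈601 and ≈602 in the wrist view). Nothing else has moved. Handing in.

```bash
python3 -c "
from h import *
print(finish_job())"
```

```text
the job is handed in; nothing more can be done
None
```

The small green cover stands upright in the middle of the 120 mm cork mat, and the job was handed in with the block held by its frosted sides, upright and still in the middle of the lamp's beam (about 18 s of the 72 s used).

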